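# Scan a cover seam with a spring-tipped probe

### The arm

A 7-joint arm with a two-finger parallel gripper is mounted at the origin on a cart in front of the work surface, level with it; the furniture and walls round the work are solid. World frame = base frame: x ahead of the robot, y to its left, z up, the work surface at z = 0. Lengths are in mm, angles in rad, forces in N, time in s.
With the tool pointing down it reaches from about 400 to 875 mm from the base axis. Payload 4.4 kg.
Tool frame: the origin (TCP) lies on the centre line of the jaws, within the pads' length; the fingertips stand 14 mm ahead of it and the grasp point (between the pads) lies 5 mm behind it (tips_ahead is the distance from the TCP to the fingertips, in mm); z points along the fingers, y is the line along which they close (so a half turn about z gives the same grasp; the last joint's range is limited). The gripper opens to 85 mm and grips with 20 to 120 N. Pads are 22 mm wide; open, the fingers measure 114 mm over their backs; the gripper's body (76 mm by 85 mm) begins 54 mm behind the grasp point. The pads swing forward as they close: fully open they stand 13 mm farther back than shut.
Start: joints at [-1.344, 0.628, 0.038, 1.517, -0.027, 0.996, -0.02], TCP at [187.588, 622.357, 245.313] pointing down, gripper open.
Joint ranges: [-3.06, 3.06], [-0.37, 2.12], [-1.25, 1.32], [0.18, 2.47], [-1.1, 4.24], [0.23, 1.98], [-2.94, 2.94]. Speed limits (rad/s): [2.57, 2.57, 3.14, 3.14, 3.14, 3.14, 3.14].

### API

Orientations are given as [roll, pitch, yaw] about the fixed x, y, z axes, in that order (R = Rz(yaw) Ry(pitch) Rx(roll)).
In Python, from cell import * gives the robot as it stands.
- The arm moves only by the tool move_arm, never from a script. Its argument "rows" is text: rows parted by semicolons, each of 7 numbers parted by spaces: the shift along the tool's x, y, z scaled (see below), then the turn, a rotation vector about the tool's x, y, z scaled (see below), then the closure, from -1 (fully open) to 1 (shut). A call has 1 to 12 rows; each row is the pose to reach, as a shift and turn from the pose commanded when the call began, along the tool's axes at that moment; what a row does not reach only later rows make up. The controller multiplies each number of a shift by 0.3 m and each number of a turn by pi/2 rad. A row lasts 1/12 s, in which the tool goes at most 41.7 mm and 7.16 degrees, less where a joint would pass 70% of its speed; a pose out of reach is approached as far as the arm can. A call with a number of a shift or a turn outside -1 to 1 is refused whole. A call with a gripper value outside its range is refused whole. The fingers move at their own pace and stop on an object; the grip force is fixed at half the most. Time passes only in rows, so rows that repeat a pose let the fingers close. It gives the time, the measured TCP pose, the force, the opening and the grip force at its end, in the units of the state.
- read_state(): the state, without advancing time (a new reading comes with each control period).
- get_image(name): name is "scene" or "top" or "wrist"; returns a dict with "img" (384x512x3 uint8, red, green, blue), "vfov" (degrees; the focal length in pixels is half the picture's height over the tangent of half this angle, whatever the lens; pixels are square), "cx", "cy" (the principal point, pixels), "extrinsics" (4x4, takes a point from camera to world coordinates); the wrist camera has in their place "T_tool_cam" (4x4, takes a point from camera to tool coordinates, whose origin is the TCP and whose axes are the flange's). Camera axes: x right, y up, looking along -z (the intrinsics and any distortion apply to the point x, -y, -z); pixel columns grow to the right and rows downward; lengths in mm; the calibration is good to about 2 mm. A picture is of the moment at which its call begins: read the wrist's pose just before it. There is no depth.
- finish_job(): hands the job in; it is judged then, once.
The state is a dict: "clock": time; "qpos": joint angles; "qd": joint speeds; "tau": joint torques, N m; "eef_pos": TCP position; "tool_rot": TCP orientation; "force": force on the tool from outside, world axes, zero at the start; "torque": the same for the moment, N m; "width": finger opening in mm; "gripper_force": force on a finger pad.
Only numpy, scipy, OpenCV 4.12 (cv2) and the standard library are available. Lean on these libraries where they do the work, as an engineer would, in place of code of your own. Each camera call takes 0.05 s, during which the arm holds its last target. There are 200 camera calls.

### The job

Swing the red-handled clamp lever fully down so the cover is held in the jig. Then take the yellow probe from its stand and run its tip slowly (no faster than about 3 cm a second) along the whole curved seam, from the clamp end to the far end, always pressed gently into the groove so that the spring tip gives a little but never bottoms out hard. Finally put the probe back upright in its stand, fully down; leave the clamp shut and the bottles, timer and tape where they are.

Things in the scene. Friction and masses are not known exactly. Their poses are not given: they have to be found in the camera images.
- seam_jig: fixed jig: grey base plate 130 (x) x 250 (y) x 12 mm, origin at the centre of its underside; its +y end is the clamp end. On it an aluminium cover 92 mm wide, from y = +56 to -109 mm. The cover's two halves meet in a curved seam: a groove between two 10 mm round bars (blue at the +x side, steel at the -x side, 15 mm between centres), black line at its bottom, open at both ends
- seam_start (a point): clamp end of the seam, projected to the jig's fixed height z = 38 mm, where the ball's centre sits in the groove if the cover lies level (bar crests are at 38 mm too). In the jig's frame the groove's middle runs straight between these (x, y) mm: start (-18, 60), (-18, 35), (-6, 12), (14, -12), (20, -36), (10, -62), far end (2, -86); bars run 6 mm on
- seam_end (a point): far end of the seam, projected to the same fixed height of 38 mm. The real groove is higher: the cover hinges at the pivot and its far end is propped up 1 to 6 degrees, different each time and not reported, so feel for the height. Seated, the ball is 1 to 4 mm higher at the start and 4 to 20 mm at the far end; the tip's spring alone cannot take that up. The cover does not yield
- cover_pivot (a point): the cover's pivot line, along the jig's x at y = +95, z = 18 mm of the jig's frame
- clamp_lever (a joint): lever at the clamp end: steel bar 12 mm wide with a red grip 36 x 18 x 14 mm at its end. 0 rad = fully shut (level); starts raised 0.75 to 1.15, grows as it opens. Hinge line along the jig's y at x = +58, z = 46 mm; bar at y = +95 mm; shut, it points to the jig's -x. Stays where left; about 2 N on the grip moves it
- lever_grip (a point): the middle of the upper face of the lever's red grip, 102 mm from the hinge line
- probe: probe, 125 mm, 82 g, stands tip down in its stand. Origin: lowest point of the ball (spring out), z toward the grip. 8 mm steel ball on a sprung rod; black nose and 16 mm round barrel z = 20 to 60 mm; 25 mm collar 60 to 65; yellow grip 17 mm square (sides along x, y) 65 to 125. The tip springs in up to 6 mm: 1 N to start, 3 N at half, 5 N at full travel
- probe_tip (a point): the centre of the probe's steel ball tip (4 mm above the probe's origin when the spring is extended)
- probe_stand: probe stand fixed to the bench: dark steel foot 85 x 85 x 8 mm carrying an upright grey tube, 32 mm outside and 21 mm inside diameter, 70 mm high; origin at the centre of the foot's underside. The probe stands in it with the underside of its collar on the tube's rim and its ball 10 mm above the bench
- stand_mouth (a point): centre of the rim of the stand's tube, 70 mm above the bench
- buffer_bottle: clear bottle with a blue cap, 56 x 56 x 107 mm; a bystander; origin under its centre
- amber_bottle: amber bottle with a black cap, 51 x 51 x 102 mm; a bystander; origin under its centre
- bench_timer: white bench timer, 74 x 60 x 21 mm; a bystander; origin under its centre
- tape: yellow roll of tape lying flat, 64 mm in diameter, 18 mm high; a bystander; origin under its centre
Mind the look-alikes: they are no part of the job. Leave any green or pink look-alike of the probe alone.

How it is judged:
By the outcome, as a careful person would: the job done as asked, in the order asked, and still so for the second after the job is handed in, with the robot touching nothing.
It also fails if it takes over 72 s, if anything falls off the work surface, if the arm or the gripper's body presses on something with over 40 N, if the wrist force passes 120 N, or if a joint passes its speed limit or range.

## Working session

There is one attempt and no reset: what is moved stays moved. The work goes in short steps, Python scripts to look and compute and a tool call to move; the robot and the scene stay as the last step left them, time stands still between calls to the robot, and variables do not carry over. Pictures are saved under pics/ and viewed, at most 12 in all, crops included, and the job is handed in when it is done.

Besides the shell and the picture viewer there is one more tool, called as a command line: name --argument value ..., lists and objects as JSON in quotes. move_arm: Moves the arm, as the interface text tells. Its arguments: {"type":"object","properties":{"rows":{"type":"string"}},"required":["rows"]}

```bash
mkdir -p pics; ls
python3 - <<'E'
from cell import *
import cv2,numpy as np
print(read_state())
a=[]
for n in("scene","top"):
    d=get_image(n); print(n,d['vfov'],d['cx'],d['cy'],np.round(d['extrinsics'],4).tolist(),[k for k in d if k!='img'],d.get('distortion'))
    cv2.imwrite(f'pics/{n}.png',d['img'][:,:,::-1])
d=get_image("wrist");print([ (k,np.round(v,4).tolist()) for k,v in d.items() if k not in('img','lens')], d.get('lens')); cv2.imwrite('pics/wrist.png',d['img'][:,:,::-1])
E
```

```text
pics
{'clock': 0.0, 'qpos': array([-1.34382952,  0.62935273,  0.03847431,  1.51839379, -0.02700247,
        0.99628607, -0.01999383]), 'qd': array([-0.00163362,  0.00131332,  0.00076235, -0.00124367,  0.00017909,
        0.00086306, -0.00143138]), 'tau': array([ 5.82205466e-04, -5.63414633e+01,  1.22614995e+00, -1.93449587e+01,
        1.09795562e-02,  1.04409456e-02,  1.99361023e-05]), 'eef_pos': array([187.40567771, 621.76198398, 244.37712674]), 'tool_rot': array([-3.13967213e+00,  4.31603188e-05,  2.84880395e+00]), 'force': array([-0.96533189,  0.56426333,  0.05953242]), 'torque': array([-0.05401247, -0.02577855,  0.0215954 ]), 'gripper_force': 0.0, 'width': 84.99280772174086}
scene 47.14581022636074 254.40582824964554 185.47109202918534 [[0.6236, 0.5299, -0.5747, -148.5321], [-0.7816, 0.4344, -0.4476, -625.4006], [0.0124, 0.7284, 0.6851, 895.4699], [0.0, 0.0, 0.0, 1.0]] ['vfov', 'cx', 'cy', 'extrinsics'] None
top 45.04126531444765 257.12505795977523 189.67693054945215 [[0.0038, 0.9944, -0.1056, 417.7822], [-0.9999, 0.0022, -0.0153, -89.4619], [-0.0149, 0.1056, 0.9943, 1425.1458], [0.0, 0.0, 0.0, 1.0]] ['vfov', 'cx', 'cy', 'extrinsics'] None
[('vfov', 70.3622), ('cx', 253.597), ('cy', 195.0198), ('T_tool_cam', [[0.0, 0.9598, 0.2805, 70.6156], [1.0, -0.0002, 0.0007, -0.4584], [0.0007, 0.2805, -0.9598, -128.2277], [0.0, 0.0, 0.0, 1.0]])] None
```

View pics/top.png

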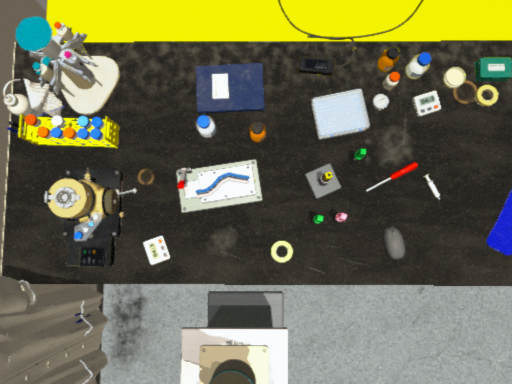

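View pics/scene.png

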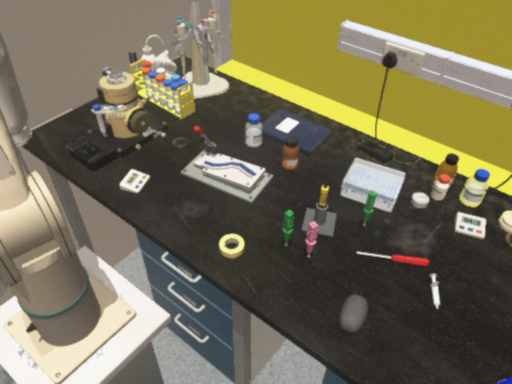

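Top view: the jig is at (219,186), with the red grip at (181,184) on its +y (left) end. Candidates for the probe are yellow in the stand (325,178), green (361,154), green (318,218) and pink (341,216). The yellow one at (325,178) is the one described. Scene view: it stands in its foot at (322,195), and the lever is raised at (200,132).

```bash
cat > h.py <<'E'
from cell import *
import cv2,numpy as np
from scipy.spatial.transform import Rotation as R
def shot(n):
    s=read_state(); d=get_image(n)
    if n=='wrist':
        T=np.eye(4);T[:3,:3]=R.from_euler('xyz',s['tool_rot']).as_matrix();T[:3,3]=s['eef_pos'];d['extrinsics']=T@d['T_tool_cam']
    d['f']=192/np.tan(np.radians(d['vfov']/2)); d['s']=s
    return d
def onz(d,uv,z):
    uv=np.atleast_2d(uv).astype(float);E=d['extrinsics']
    r=np.c_[(uv[:,0]-d['cx'])/d['f'],-(uv[:,1]-d['cy'])/d['f'],-np.ones(len(uv))]@E[:3,:3].T
    return E[:3,3]+r*((z-E[2,3])/r[:,2])[:,None]
def ray(d,uv):
    a=onz(d,uv,0)[0];c=d['extrinsics'][:3,3];return c,(a-c)/np.linalg.norm(a-c)
def proj(d,P):
    E=d['extrinsics'];q=(np.atleast_2d(P)-E[:3,3])@E[:3,:3]
    return np.c_[d['cx']+d['f']*q[:,0]/-q[:,2],d['cy']-d['f']*q[:,1]/-q[:,2]]
def cross(r1,r2):
    A=np.c_[r1[1],-r2[1]];t=np.linalg.lstsq(A,r2[0]-r1[0],rcond=None)[0]
    p,q=r1[0]+t[0]*r1[1],r2[0]+t[1]*r2[1];return (p+q)/2,np.linalg.norm(p-q)
def blobs(d,lo,hi,amin=15):
    m=cv2.inRange(cv2.cvtColor(d['img'],cv2.COLOR_RGB2HSV),lo,hi)
    n,l,st,c=cv2.connectedComponentsWithStats(m)
    return [(c[i].round(1),st[i].tolist(),l==i) for i in range(1,n) if st[i,4]>=amin]
E
python3 - <<'E'
from h import *
t=shot('top');s=shot('scene')
for nm,lo,hi in (('red',(0,150,80),(8,255,255)),('yel',(20,120,80),(34,255,255))):
  for n,d in(('top',t),('scene',s)):
    print(nm,n,[(b[0].tolist(),b[1][4]) for b in blobs(d,lo,hi,8)])
v=cv2.cvtColor(t['img'],cv2.COLOR_RGB2HSV)
def rect(box,lo,z):
    x0,y0,x1,y1=box; m=np.zeros(v.shape[:2],np.uint8); m[y0:y1,x0:x1]=(v[y0:y1,x0:x1,2]>lo)*255
    m=cv2.morphologyEx(m,cv2.MORPH_OPEN,np.ones((3,3)))
    c=max(cv2.findContours(m,0,1)[0],key=cv2.contourArea); w=onz(t,c[:,0],z)
    return cv2.minAreaRect(w[:,:2].astype(np.float32))
print('plate',rect((165,150,275,220),110,12)); print('foot',rect((296,156,350,205),75,8))
a=cv2.resize(t['img'][130:235,150:370],None,fx=3.5,fy=3.5,interpolation=2)[:, :780]
b=cv2.resize(s['img'][115:265,180:390],None,fx=1.6,fy=1.6,interpolation=2)
c=np.zeros((a.shape[0]+b.shape[0],780,3),np.uint8);c[:a.shape[0],:a.shape[1]]=a;c[a.shape[0]:,:b.shape[1]]=b
cv2.imwrite('pics/crop.png',c[:600,:,::-1])
E
```

```text
red top [([404.0, 170.3], 206), ([180.5, 184.5], 50)]
red scene [([146.0, 64.0], 36), ([159.4, 79.5], 17), ([197.7, 129.3], 49), ([444.1, 178.4], 71), ([410.3, 259.8], 296)]
yel top [([283.3, 20.1], 18981), ([64.3, 41.1], 9), ([353.6, 47.8], 8), ([384.8, 50.6], 13), ([382.6, 70.4], 8), ([484.8, 94.5], 220), ([68.8, 134.4], 1475), ([70.7, 123.4], 176), ([89.9, 128.4], 19), ([327.7, 175.5], 51), ([95.5, 194.4], 194), ([85.4, 202.8], 163), ([83.0, 218.7], 35)]
yel scene [([382.8, 73.2], 31872), ([138.5, 79.4], 297), ([152.6, 83.9], 19), ([181.4, 103.1], 502), ([149.9, 89.6], 8), ([162.5, 89.2], 13), ([156.6, 93.1], 8), ([169.5, 92.7], 11), ([163.1, 96.9], 15), ([169.8, 100.8], 12), ([465.9, 181.8], 12), ([323.3, 195.1], 155), ([469.5, 200.7], 80), ([230.7, 255.1], 40)]
plate ((582.9560546875, 51.8865966796875), (136.82843017578125, 253.61509704589844), 8.537454605102539)
foot ((597.1217651367188, -269.6407470703125), (85.67912292480469, 86.70294189453125), 24.228487014770508)
```

View pics/crop.png

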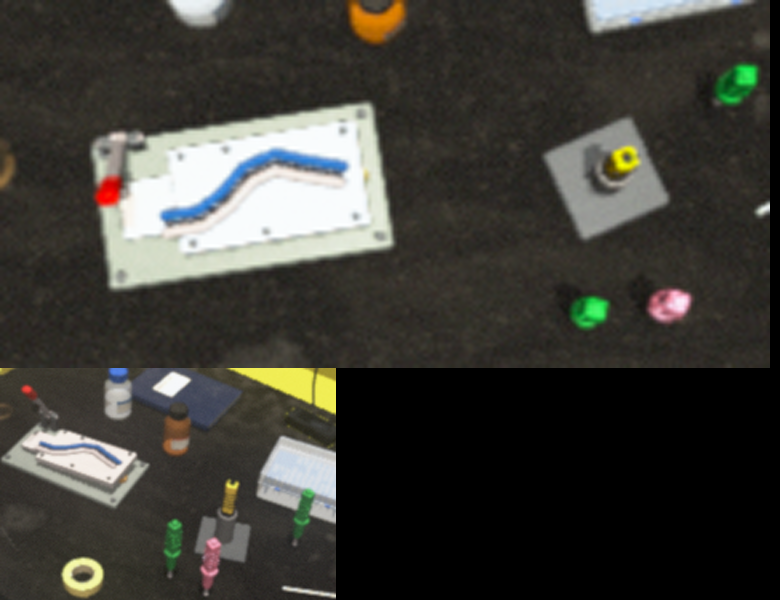

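```bash
cat >> h.py <<'E'
def rows(p,yaw=None,s=None):
    "tool-scaled shift to world TCP p; yaw of tool x, tool straight down"
    s=s or read_state();M=R.from_euler('xyz',s['tool_rot']);q=R.from_euler('xyz',[np.pi,0,yaw]) if yaw is not None else M
    return np.round((M.inv().apply(np.array(p)-s['eef_pos']))/300,3),np.round((M.inv()*q).as_rotvec()/(np.pi/2),3)
E
python3 - <<'E'
from h import *
t=shot('top');s=shot('scene')
print('grip',cross(ray(t,(180.5,184.5)),ray(s,(197.7,129.3))))
print('probe top',cross(ray(t,(327.7,175.5)),ray(s,(323.3,195.1))))
print('scope',onz(t,[(125,265),(125,170),(100,270)],50).round())
print(rows([300,330,250],np.radians(188.5)),rows([560,50,250],np.radians(188.5)))
E
```

```text
grip (array([568.69909545, 145.34233242, 137.73564444]), np.float64(0.23589388806368283))
probe top (array([ 598.17792946, -270.17001624,  106.69570054]), np.float64(2.970277738376339))
scope [[340. 320.  50.]
 [623. 330.  50.]
 [325. 394.  50.]]
(array([-0.64 , -0.824, -0.016]), array([-0.   , -0.   , -0.281])) (array([-1.739, -1.468, -0.016]), array([-0.   , -0.   , -0.281]))
```

move_arm --rows "-.06 -.12 -.1 0 0 -.07 0; -.12 -.24 -.18 0 0 -.14 0.5; -.18 -.36 -.18 0 0 -.21 1; -.25 -.48 -.18 0 0 -.28 1; -.31 -.6 -.18 0 0 -.28 1; -.38 -.73 -.18 0 0 -.28 1; -.44 -.85 -.18 0 0 -.28 1;-.58 -.93 -.18 0 0 -.28 1;-.7 -1 -.18 0 0 -.28 1"

```text
clock: 1.1
eef_pos: [291.1, 284.1, 299.8]
tool_rot: [3.141, 0.0, -2.992]
force: [1.3, 1.3, 0.9]
width: -0.2
gripper_force: 0.0
```

Run:
```python
from h import *
s=read_state();print(s['eef_pos'],s['tool_rot'],s['width'])
print(rows([555,50,260],np.radians(188.5)))
```

```text
[291.07160914 284.13722888 299.77136983] [ 3.14104114e+00  9.69324866e-05 -2.99248293e+00] -0.22890424239873747
(array([-0.754, -0.903,  0.132]), array([0., 0., 0.]))
```

move_arm --rows "-.08 -.1 .02 0 0 0 1;-.17 -.2 .04 0 0 0 1;-.25 -.3 .06 0 0 0 1;-.33 -.4 .08 0 0 0 1;-.42 -.5 .1 0 0 0 1;-.5 -.6 .13 0 0 0 1;-.59 -.7 .13 0 0 0 1;-.67 -.8 .13 0 0 0 1;-.75 -.9 .13 0 0 0 1;-.75 -.9 .13 0 0 0 1;-.75 -.9 .13 0 0 0 1"

```text
clock: 2.02
eef_pos: [554.9, 49.6, 260.0]
tool_rot: [-3.141, 0.0, -2.999]
force: [-0.1, 0.3, 0.3]
width: -0.1
gripper_force: 0.0
```

Run:
```python
from h import *
w=shot('wrist');s=w['s'];print(s['eef_pos'],s['tool_rot'],s['force'])
np.save('w1.npy',w,allow_pickle=True)
cv2.imwrite('pics/w1.png',w['img'][:,:,::-1])
c=np.array([583,51.9]);Rj=R.from_euler('z',8.5,degrees=True).as_matrix()
P=np.array([[x,y,12] for x,y in((65,125),(-65,125),(-65,-125),(65,-125))])
print(proj(w,P@Rj.T+[*c,0]).round(1).tolist())
print('red',[(b[0].tolist(),b[1]) for b in blobs(w,(0,150,80),(8,255,255),20)])
print('blue',[(b[0].tolist(),b[1]) for b in blobs(w,(100,130,60),(125,255,255),20)])
```

```text
[554.91037305  49.60081643 259.95981432] [-3.14062847e+00  1.18491809e-04 -2.99931432e+00] [-0.12923074  0.25711353  0.28061299]
[[337.3, 229.4], [344.9, 141.0], [161.2, 142.1], [170.0, 230.2]]
red [([347.4, 218.3], [334, 209, 27, 20, 403])]
blue [([256.0, 324.2], [252, 322, 8, 5, 24]), ([506.1, 359.4], [498, 338, 14, 46, 468])]
```

View pics/w1.png

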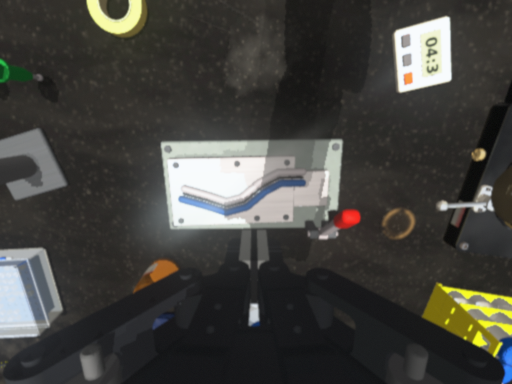

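Run:
```python
from h import *
w=np.load('w1.npy',allow_pickle=True).item()
g=cv2.cvtColor(w['img'],cv2.COLOR_RGB2GRAY)
print(g[185,150:170].tolist(), g[180,332:352].tolist()); print(g[132:150,220].tolist(),g[220:240,205].tolist())
m=np.zeros_like(g);m[130:240,150:352]=(g[130:240,150:352]>105)*255
h=cv2.cvtColor(w['img'],cv2.COLOR_RGB2HSV);m[(h[...,1]>140)]=0
m[:, 336:][208:]=0
m=cv2.morphologyEx(m,cv2.MORPH_OPEN,np.ones((5,5)))
c=max(cv2.findContours(m,0,1)[0],key=cv2.contourArea)
p=onz(w,c[:,0],12)[:,:2]
print(cv2.minAreaRect(p.astype(np.float32)))
# robust line fits per side in rough jig frame
th=np.radians(8.5);A=np.array([[np.cos(th),np.sin(th)],[-np.sin(th),np.cos(th)]])
q=(p-[583,51.9])@A.T
for k,o,sg in((0,1,1),(0,1,-1),(1,0,1),(1,0,-1)):
    e=sg*(65 if k==0 else 125);sel=(abs(q[:,k]-e)<8)&(abs(q[:,o])<(105 if o==1 else 50))
    f=np.polyfit(q[sel,o],q[sel,k],1);r=q[sel,k]-np.polyval(f,q[sel,o]);s2=abs(r)<1.5
    f=np.polyfit(q[sel,o][s2],q[sel,k][s2],1);print('xy'[k],sg,sel.sum(),s2.sum(),f.round(4),r.std().round(2))
```

```text
[64, 66, 68, 68, 69, 71, 71, 73, 75, 76, 78, 82, 87, 89, 107, 160, 202, 215, 212, 215] [201, 200, 200, 200, 200, 199, 187, 146, 90, 59, 56, 55, 55, 55, 57, 56, 55, 53, 54, 54]
[64, 65, 66, 67, 68, 69, 69, 78, 111, 157, 189, 205, 211, 212, 211, 212, 212, 213] [248, 248, 248, 246, 235, 216, 207, 198, 163, 111, 86, 80, 77, 75, 73, 72, 71, 70, 68, 66]
((581.71923828125, 47.582908630371094), (133.2200164794922, 253.61013793945312), 9.505144119262695)
x 1 121 118 [-2.77000e-02  6.10177e+01] 0.67
x -1 160 122 [ 1.62000e-02 -6.57693e+01] 1.7
y 1 59 56 [1.220000e-02 1.218472e+02] 0.91
y -1 67 62 [-2.350000e-02 -1.269852e+02] 0.83
```

The wrist view shows the jig centred at (250,185), the lever with its red grip at (347,218), the timer at (425,55), and part of the stand foot at (30,165). The lever is raised about 1.0 rad.

move_arm --rows "-.08 .1 .08 0 0 0 1;-.16 .2 .16 0 0 0 1;-.23 .31 .24 0 0 0 1;-.23 .31 .24 0 0 0 1;-.23 .31 .24 0 0 0 1"

```text
clock: 2.48
eef_pos: [606.1, 160.5, 185.7]
tool_rot: [3.139, -0.004, -2.986]
force: [-0.1, -0.3, 0.2]
width: 0.3
gripper_force: 0.0
```

move_arm --rows ".01 0 .08 0 0 0 1;.03 0 .11 0 0 0 1;.05 0 .12 0 0 0 1;.067 0 .127 0 0 0 1;.09 0 .137 0 0 0 1;.11 0 .147 0 0 0 1;.13 0 .164 0 0 0 1;.153 0 .18 0 0 0 1;.172 0 .198 0 0 0 1;.192 0 .217 0 0 0 1;.21 0 .239 0 0 0 1;.227 0 .26 0 0 0 1"

```text
clock: 3.48
eef_pos: [540.5, 144.2, 109.6]
tool_rot: [3.142, -0.0, -2.995]
force: [1.8, 0.5, -0.1]
width: -0.0
gripper_force: 0.7
```

move_arm --rows ".012 -.003 .02 0 0 0 1;.023 -.006 .04 0 0 0 1;.03 -.01 .06 0 0 0 1;.038 -.01 .08 0 0 0 1;.044 -.01 .096 0 0 0 1;.05 -.01 .113 0 0 0 1;.053 -.01 .127 0 0 0 1;.056 -.01 .137 0 0 0 1;.056 -.01 .142 0 0 0 1;.056 -.01 .142 0 0 0 1"

```text
clock: 4.32
eef_pos: [524.6, 138.6, 68.0]
tool_rot: [-3.142, -0.001, -2.995]
force: [-0.2, -0.9, 4.4]
width: 0.1
gripper_force: 2.1
```

move_arm --rows "0 0 .004 0 0 0 1;0 0 .008 0 0 0 1;0 0 .012 0 0 0 1;0 0 .015 0 0 0 1"

```text
clock: 4.65
eef_pos: [524.6, 138.6, 67.0]
tool_rot: [3.141, 0.0, -2.995]
force: [-9.4, -2.0, 47.3]
width: -0.4
gripper_force: 23.4
```

move_arm --rows "0 0 -.05 0 0 0 1;0 0 -.15 0 0 0 1;0 -.08 -.28 0 0 0 1;.03 -.2 -.4 0 0 0 1;.06 -.33 -.45 0 0 0 1;.06 -.33 -.45 0 0 0 1;.06 -.33 -.45 0 0 0 1;.06 -.33 -.45 0 0 0 1"

```text
clock: 5.32
eef_pos: [521.3, 37.8, 198.3]
tool_rot: [3.141, -0.0, -2.997]
force: [1.0, 0.1, -0.6]
width: -0.1
gripper_force: 0.0
```

Run:
```python
from h import *
w=shot('wrist');s=w['s'];print(s['eef_pos'],s['tool_rot'])
np.save('w2.npy',w,allow_pickle=True)
cv2.imwrite('pics/w2.png',cv2.resize(w['img'],(800,600),interpolation=2)[:,:,::-1])
print('red',[(b[0].tolist(),b[1],onz(w,b[0],53).round(1).tolist()) for b in blobs(w,(0,150,80),(8,255,255),40)])
```

```text
[521.27327365  37.7777908  198.28562648] [ 3.14112875e+00 -4.76049383e-05 -2.99661504e+00]
red [([345.5, 199.5], [337, 184, 18, 32, 509], [[521.1, 134.5, 53.0]])]
```

View pics/w2.png

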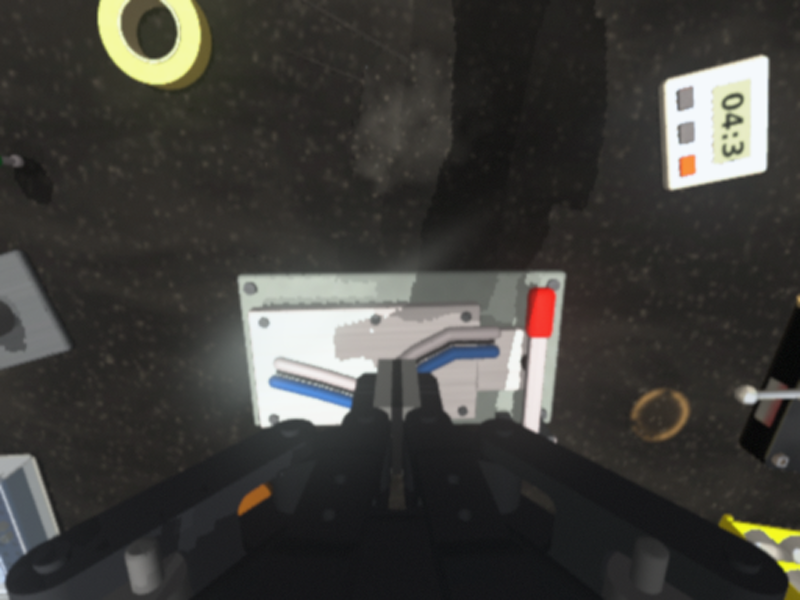

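The view shows the lever shut, with the red grip at (541,312) in the enlarged picture and the bar lying level along the jig's x. Next, the stand.

move_arm --rows "-.02 -.1 -.1 0 0 0 1;-.04 -.2 -.2 0 0 0 .5;-.06 -.33 -.27 0 0 0 0;-.08 -.46 -.27 0 0 0 -1;-.1 -.59 -.27 0 0 0 -1;-.12 -.72 -.27 0 0 0 -1;-.14 -.85 -.27 0 0 0 -1;-.15 -.98 -.27 0 0 0 -1;-.15 -1 -.27 0 0 0 -1;-.15 -1 -.27 0 0 0 -1;-.15 -1 -.27 0 0 0 -1"

```text
clock: 6.28
eef_pos: [610.2, -249.6, 277.3]
tool_rot: [3.138, -0.002, -2.993]
force: [-0.2, 0.8, 0.5]
width: 85.4
gripper_force: 0.0
```

Run:
```python
from h import *
w=shot('wrist');s=w['s'];print(s['eef_pos'],s['tool_rot'],s['width'])
np.save('w3.npy',w,allow_pickle=True)
cv2.imwrite('pics/w3.png',cv2.resize(w['img'],(800,600),interpolation=2)[:,:,::-1])
print('yel',[(b[0].tolist(),b[1],onz(w,b[0],135).round(1).tolist()) for b in blobs(w,(20,120,80),(34,255,255),40)])
```

```text
[ 610.217466   -249.56922992  277.28181147] [ 3.13838115e+00 -2.06752833e-03 -2.99285634e+00] 85.38284809191053
yel [([348.9, 20.2], [338, 0, 34, 32, 259], [[448.6, -190.1, 135.0]]), ([235.9, 168.4], [227, 156, 19, 25, 324], [[593.0, -270.6, 135.0]]), ([87.1, 357.6], [74, 352, 30, 18, 186], [[857.7, -423.1, 135.0]]), ([98.4, 373.3], [78, 359, 41, 25, 640], [[881.2, -409.4, 135.0]])]
```

View pics/w3.png

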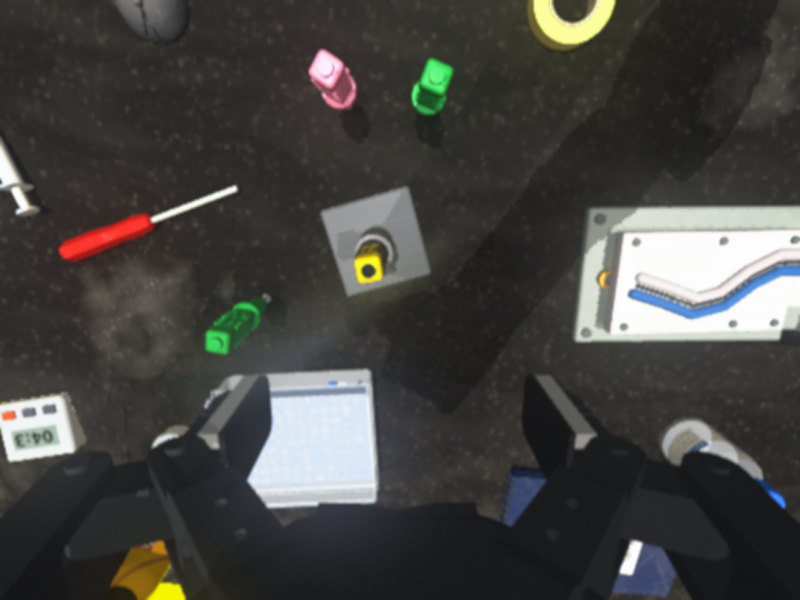

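Run:
```python
from h import *
w=np.load('w3.npy',allow_pickle=True).item()
k=.64
f=np.array([(321,211),(408,187),(430,270),(346,296)])*k
F=onz(w,f,8);print('foot corners',F.round(1).tolist(),F.mean(0))
hsv=cv2.cvtColor(w['img'],cv2.COLOR_RGB2HSV)
g=cv2.cvtColor(w['img'],cv2.COLOR_RGB2GRAY)
# foot via mask
m=np.zeros_like(g);m[115:195,200:280]=(g[115:195,200:280]>75)*255
m=cv2.morphologyEx(m,cv2.MORPH_OPEN,np.ones((3,3)))
c=max(cv2.findContours(m,0,1)[0],key=cv2.contourArea);print(cv2.minAreaRect(onz(w,c[:,0],8)[:,:2].astype(np.float32)))
sub=hsv[150:188,222:252]
print(np.array2string(np.where((sub[...,0]>15)&(sub[...,0]<36)&(sub[...,1]>110),sub[...,2],0)[2:36],max_line_width=200))
```

```text
foot corners [[576.3, -324.4, 8.0], [543.6, -249.0, 8.0], [615.6, -216.5, 8.0], [652.8, -292.5, 8.0]] [ 597.07035428 -270.60456744    8.        ]
((599.2194213867188, -270.4260559082031), (89.5689468383789, 85.65547943115234), 24.64878273010254)
[[0 0 0 ... 0 0 0]
 [0 0 0 ... 0 0 0]
 [0 0 0 ... 0 0 0]
 ...
 [0 0 0 ... 0 0 0]
 [0 0 0 ... 0 0 0]
 [0 0 0 ... 0 0 0]]
```

Run:
```python
from h import *
w=np.load('w3.npy',allow_pickle=True).item()
hsv=cv2.cvtColor(w['img'],cv2.COLOR_RGB2HSV)
for lo in(150,180,200,215,230):
    m=np.zeros(hsv.shape[:2],np.uint8);m[150:190,222:252]=cv2.inRange(hsv,(18,100,lo),(36,255,255))[150:190,222:252]
    c=max(cv2.findContours(m,0,1)[0],key=cv2.contourArea);P=onz(w,c[:,0],135)[:,:2].astype(np.float32)
    print(lo,cv2.contourArea(c),cv2.minAreaRect(P))
cv2.imwrite('pics/w3c.png',cv2.resize(w['img'][140:190,212:262],None,fx=11,fy=11,interpolation=cv2.INTER_CUBIC)[:,:,::-1])
```

```text
150 262.0 ((596.3433837890625, -270.7134704589844), (18.328041076660156, 17.145174026489258), 17.289833068847656)
180 246.0 ((596.79248046875, -270.7476806640625), (17.48917579650879, 16.813072204589844), 17.270769119262695)
200 225.5 ((596.8963012695312, -270.9531555175781), (16.418241500854492, 16.146873474121094), 8.505983352661133)
215 220.0 ((596.9190063476562, -270.75823974609375), (16.643522262573242, 15.907379150390625), 18.162294387817383)
230 202.5 ((596.8238525390625, -270.781005859375), (15.471879005432129, 15.52649974822998), 18.159160614013672)
```

View pics/w3c.png

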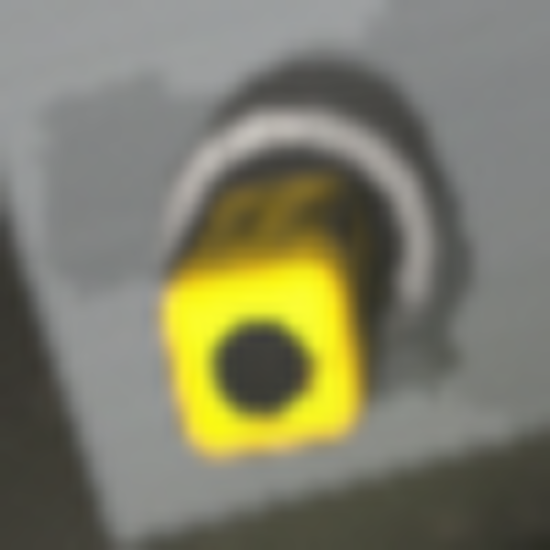

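Run:
```python
from h import *
print(rows([596.8,-270.8,150],np.radians(197.5)),rows([596.8,-270.8,102],np.radians(197.5)))
```

```text
(array([ 0.055, -0.068,  0.426]), array([ 0.002, -0.001, -0.099])) (array([ 0.055, -0.069,  0.586]), array([ 0.002, -0.001, -0.099]))
```

move_arm --rows ".03 -.03 .1 0 0 -.05 -1;.055 -.068 .2 .002 -.001 -.1 -1;.055 -.068 .3 .002 -.001 -.1 -1;.055 -.068 .4 .002 -.001 -.1 -1;.055 -.068 .4 .002 -.001 -.1 -1;.055 -.068 .4 .002 -.001 -.1 -1"

```text
clock: 6.83
eef_pos: [596.4, -271.3, 158.1]
tool_rot: [3.141, -0.001, -2.834]
force: [-0.4, -0.7, 1.7]
width: 85.5
gripper_force: 0.0
```

Run:
```python
from h import *
print(read_state()['eef_pos'],rows([596.8,-270.8,102],np.radians(197.5)))
```

```text
[ 596.38959392 -271.30593955  158.07609287] (array([-0.002,  0.001,  0.187]), array([ 0.   , -0.001,  0.001]))
```

move_arm --rows "0 0 .07 0 0 0 -1;0 0 .14 0 0 0 -1;-.001 .001 .187 0 0 0 -1;-.001 .001 .187 0 0 0 -1;-.001 .001 .187 0 0 0 0;-.001 .001 .187 0 0 0 1;-.001 .001 .187 0 0 0 1;-.001 .001 .187 0 0 0 1;-.001 .001 .187 0 0 0 1;-.001 .001 .187 0 0 0 1;-.001 .001 .187 0 0 0 1;-.001 .001 .187 0 0 0 1"

```text
clock: 7.83
eef_pos: [597.1, -273.2, 103.6]
tool_rot: [-3.14, 0.002, -2.837]
force: [-1.4, 3.3, 6.1]
width: 16.3
gripper_force: 59.0
```

move_arm --rows "0 0 -.05 0 0 0 1;0 0 -.1 0 0 0 1;0 0 -.15 0 0 0 1;0 0 -.21 0 0 0 1;0 0 -.27 0 0 0 1;0 0 -.34 0 0 0 1;0 0 -.42 0 0 0 1;0 0 -.42 0 0 0 1;0 0 -.42 0 0 0 1;0 0 -.42 0 0 0 1"

```text
clock: 8.67
eef_pos: [596.1, -274.1, 228.2]
tool_rot: [-3.139, 0.0, -2.838]
force: [-1.1, 0.5, -0.5]
width: 16.0
gripper_force: 58.5
```

Run:
```python
from h import *
w=shot('wrist');t=shot('scene');s=w['s'];print(s['eef_pos'],s['tool_rot'],s['force'],s['torque'])
np.save('w4.npy',w,allow_pickle=True);np.save('s4.npy',t,allow_pickle=True)
a=cv2.resize(w['img'][130:330,150:370],None,fx=2,fy=2,interpolation=2)
p=proj(t,s['eef_pos']-[0,0,50])[0].astype(int);print(p)
y0=max(p[1]-80,0);x0=p[0]-60
b=cv2.resize(t['img'][y0:y0+160,x0:x0+140],None,fx=2.5,fy=2.5,interpolation=2)
c=np.zeros((400,800,3),np.uint8);c[:,:440]=a;c[:,440:790]=b[:400,:350]
cv2.imwrite('pics/w4.png',c[:,:,::-1])
```

```text
[ 596.1139861 -274.0501755  228.2122527] [-3.13891164e+00  1.13579942e-04 -2.83773853e+00] [-1.12380648  0.47586088 -0.47564069] [-0.02601542 -0.0095053   0.00104683]
[328 175]
```

View pics/w4.png

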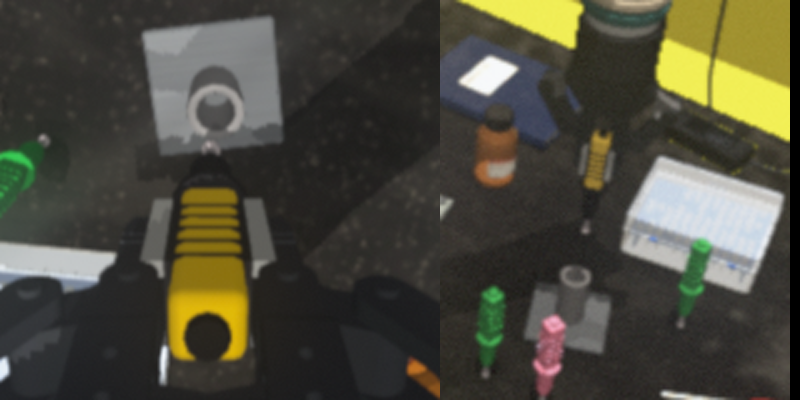

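Run:
```python
from h import *
w=np.load('w4.npy',allow_pickle=True).item();t=np.load('s4.npy',allow_pickle=True).item()
s=w['s'];M=R.from_euler('xyz',s['tool_rot'])
for z in(89.6,-31.4):print(z,proj(w,s['eef_pos']+M.apply([0,0,z])),proj(t,s['eef_pos']+M.apply([0,0,z])))
p=proj(t,s['eef_pos']-[0,0,50])[0].astype(int);y0=max(p[1]-80,0);x0=p[0]-60
print('scene ball obs',x0+(586-440)/2.5,y0+229/2.5,'top obs',x0+(600-440)/2.5,y0+134/2.5)
for uv,z in(((254.5,204.5),89.6),((254,298.5),-31.4)):
    P=onz(w,uv,s['eef_pos'][2]-z)[0];print(M.inv().apply(P-s['eef_pos']).round(2))
print(P)
```

```text
89.6 [[254.59532225 203.4831082 ]] [[326.39217846 187.12062847]]
-31.4 [[255.19152988 293.9695517 ]] [[332.74856826 149.23298865]]
scene ball obs 326.4 186.6 top obs 332.0 148.6
[-9.00e-01 -8.00e-02  8.96e+01]
[ -2.2   -0.49 -31.4 ]
[ 598.33157174 -273.78272156  259.6122527 ]
```

Run:
```python
from h import *
th=np.radians(8.5);A=np.array([[np.cos(th),np.sin(th)],[-np.sin(th),np.cos(th)]])
O=np.array([582,50.])
def edge(g,p0,p1):
    "subpixel edge points between p0,p1 along perpendicular gradient max"
    p0,p1=np.array(p0,float),np.array(p1,float);u=(p1-p0)/np.linalg.norm(p1-p0);n=np.array([-u[1],u[0]]);out=[]
    for t in np.linspace(.08,.92,40):
        c=p0+t*(p1-p0);k=np.arange(-5,5.01,.25);q=c+k[:,None]*n
        v=cv2.remap(g,q[:,:1].astype(np.float32),q[:,1:].astype(np.float32),1)[:,0].astype(float);v=cv2.GaussianBlur(v[:,None],(1,5),0)[:,0]
        d=abs(np.gradient(v));i=d.argmax()
        if d[i]>4:out.append(q[i])
    return np.array(out)
J=[]
for f,k,sides in(('w1',1,{'x-':((162,142),(341,141)),'y-':((162,142),(170,230)),'y+':((341,141),(338,205)),'x+':((172,230),(230,229))}),
               ('w2',.64,{'x-':((238,275),(565,272)),'y-':((238,275),(254,420)),'y+':((565,272),(556,420))}),
               ('w3',.64,{'x-':((587,207),(780,206)),'y-':((587,207),(576,341)),'x+':((576,341),(770,341))})):
    w=np.load(f+'.npy',allow_pickle=True).item();g=cv2.cvtColor(w['img'],cv2.COLOR_RGB2GRAY)
    for n,(a,b) in sides.items():
        e=edge(g,np.array(a)*k,np.array(b)*k)
        q=(onz(w,e,12)[:,:2]-O)@A.T;ax=0 if n[0]=='x' else 1
        f1=np.polyfit(q[:,1-ax],q[:,ax],1);r=q[:,ax]-np.polyval(f1,q[:,1-ax]);ok=abs(r)<1.5
        f1=np.polyfit(q[ok,1-ax],q[ok,ax],1)
        print(f,n,len(e),ok.sum(),'ang',np.degrees(f1[0]*(-1 if ax==0 else 1)).round(2),'off',(np.median(q[ok,ax])-(1 if n[1]=='+' else -1)*(65 if ax==0 else 125)).round(2), 'z0 off',)
```

```text
w1 x- 36 36 ang 0.48 off -0.94 z0 off
w1 y- 40 39 ang 0.48 off 0.87 z0 off
w1 y+ 40 40 ang 0.41 off -1.61 z0 off
w1 x+ 40 40 ang -0.13 off -1.28 z0 off
w2 x- 36 36 ang 0.61 off -1.21 z0 off
w2 y- 40 40 ang 0.45 off 1.03 z0 off
w2 y+ 40 40 ang 0.46 off -1.63 z0 off
w3 x- 40 40 ang 0.69 off -1.03 z0 off
w3 y- 40 37 ang 0.62 off -0.83 z0 off
w3 x+ 40 40 ang 0.12 off -1.81 z0 off
```

Left half: the probe is held upright between the pads, ball at (209,149), and the empty tube is at (215,105). The scene crop on the right confirms the probe is vertical and is the yellow one.

move_arm --rows "-.01 .06 0 0 0 0 1;-.03 .15 0 0 0 0 1;-.05 .26 0 0 0 0 1;-.07 .37 0 0 0 0 1;-.09 .48 0 0 0 0 1;-.11 .59 0 0 0 0 1;-.13 .7 0 0 0 0 1;-.15 .8 0 0 0 0 1;-.17 .88 0 0 0 0 1;-.19 .95 0 0 0 0 1;-.2 1 0 0 0 0 1"

```text
clock: 9.68
eef_pos: [563.4, 33.3, 227.1]
tool_rot: [-3.14, -0.0, -2.835]
force: [0.4, 0.5, -0.5]
width: 16.7
gripper_force: 58.6
```

move_arm --rows "-.02 .1 .02 0 0 0 1;-.035 .2 .06 0 0 0 1;-.04 .25 .12 0 0 0 1;-.04 .25 .18 0 0 0 1;-.04 .25 .22 0 0 0 1;-.04 .25 .22 0 0 0 1;-.04 .25 .22 0 0 0 1;-.04 .25 .22 0 0 0 1"

```text
clock: 10.35
eef_pos: [553.6, 104.9, 162.2]
tool_rot: [-3.138, 0.002, -2.838]
force: [0.0, 0.2, -0.3]
width: 16.2
gripper_force: 58.5
```

Run:
```python
from h import *
w=shot('wrist');s=w['s'];print(s['eef_pos'],s['tool_rot'],s['force'],s['torque'])
np.save('w5.npy',w,allow_pickle=True)
cv2.imwrite('pics/w5.png',cv2.resize(w['img'][110:290,150:390],(800,600),interpolation=2)[:,:,::-1])
M=R.from_euler('xyz',s['tool_rot']);print(proj(w,s['eef_pos']+M.apply([-.9,0,89.6])))
Rj=R.from_euler('z',9,degrees=True).as_matrix()
P=np.array([[-18,60,36],[-18,35,36],[-6,12,36]])@Rj.T+[580.9,49.5,0];print(proj(w,P),proj(w,P+[0,0,4]))
print(rows(np.r_[(P[0]+[0,0,0])[:2]-M.apply([-.9,0,0])[:2],148]))
```

```text
[553.63810154 104.87100847 162.17353042] [-3.13814667e+00  1.54321780e-03 -2.83811946e+00] [ 0.04969405  0.19616518 -0.26469809] [0.01178341 0.01607611 0.03004979]
[[254.59297225 204.50081276]]
[[255.992712   192.0198633 ]
 [230.4098996  188.3521458 ]
 [205.5132542  196.75589506]] [[256.00743094 193.1532899 ]
 [230.04610317 189.43527278]
 [204.78806702 197.95179744]]
(array([0.003, 0.004, 0.048]), array([0., 0., 0.]))
```

View pics/w5.png

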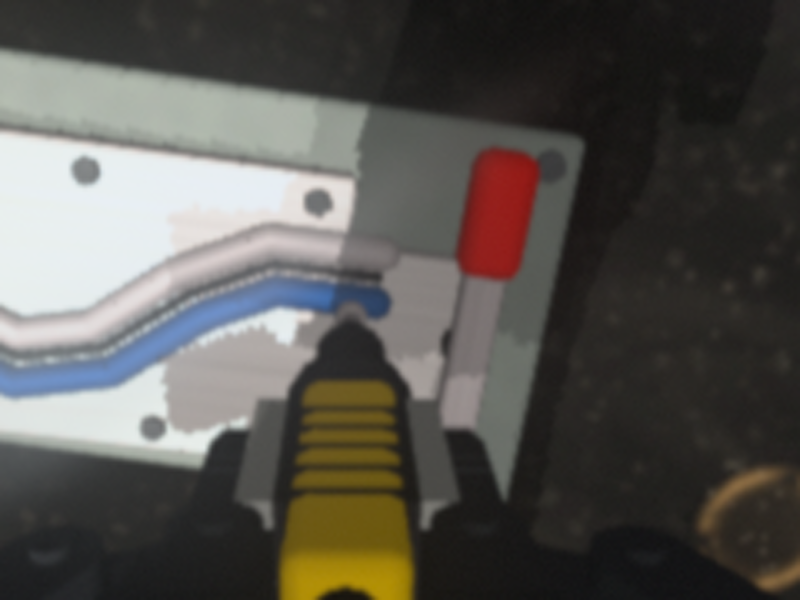

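The groove start appears at (353,275) in this crop, within about 0.5 mm of the pose estimate. The lever's red grip is at (500,213), shut.

move_arm --rows ".002 .011 .03 0 0 0 1;.002 .011 .06 0 0 0 1;.002 .011 .08 0 0 0 1;.002 .011 .09 0 0 0 1;.002 .011 .093 0 0 0 1;.002 .011 .093 0 0 0 1"

```text
clock: 10.9
eef_pos: [551.6, 107.9, 133.6]
tool_rot: [-3.138, 0.001, -2.838]
force: [-0.0, 0.1, -0.9]
width: 16.4
gripper_force: 58.5
```

move_arm --rows "0 0 .003 0 0 0 1;0 0 .003 0 0 0 1"

```text
clock: 11.07
eef_pos: [552.0, 108.1, 133.3]
tool_rot: [-3.138, 0.002, -2.838]
force: [-0.7, -0.1, -0.8]
width: 16.4
gripper_force: 58.5
```

move_arm --rows "0 0 .003 0 0 0 1;0 0 .003 0 0 0 1"

```text
clock: 11.23
eef_pos: [551.9, 108.1, 132.3]
tool_rot: [-3.138, 0.002, -2.838]
force: [-0.5, 0.9, -2.1]
width: 16.0
gripper_force: 58.5
```

move_arm --rows "0 0 .003 0 0 0 1;0 0 .003 0 0 0 1"

```text
clock: 11.4
eef_pos: [551.7, 108.1, 131.3]
tool_rot: [-3.138, 0.001, -2.838]
force: [1.1, -0.0, -0.9]
width: 16.3
gripper_force: 58.5
```

move_arm --rows "0 0 .003 0 0 0 1;0 0 .003 0 0 0 1"

```text
clock: 11.57
eef_pos: [551.9, 108.1, 130.4]
tool_rot: [-3.138, 0.001, -2.837]
force: [1.1, 0.4, 0.0]
width: 16.3
gripper_force: 58.5
```

move_arm --rows "0 0 .003 0 0 0 1;0 0 .003 0 0 0 1"

```text
clock: 11.73
eef_pos: [552.2, 108.2, 129.6]
tool_rot: [-3.138, 0.002, -2.837]
force: [-0.2, -0.5, 1.0]
width: 16.4
gripper_force: 58.5
```

move_arm --rows "0 0 .003 0 0 0 1;0 0 .003 0 0 0 1"

```text
clock: 11.9
eef_pos: [552.3, 108.1, 128.8]
tool_rot: [-3.138, 0.002, -2.838]
force: [0.9, -0.1, 0.4]
width: 16.1
gripper_force: 58.6
```

move_arm --rows "0 0 .002 0 0 0 1;0 0 .002 0 0 0 1"

```text
clock: 12.07
eef_pos: [552.2, 108.2, 128.2]
tool_rot: [-3.138, 0.002, -2.837]
force: [2.0, 0.4, 1.4]
width: 16.2
gripper_force: 58.6
```

```bash
cat > f.py <<'E'
from h import *
import sys
n=int(sys.argv[1]);F=[];Z=[]
for i in range(n):
    get_image('wrist');s=read_state();F.append(s['force']);Z.append(s['eef_pos'])
F=np.array(F);print('F',F.mean(0).round(2),'sd',F.std(0).round(2),'P',np.mean(Z,0).round(2),np.std(Z,0).round(2),s['clock'])
E
python3 f.py 6
```

```text
F [1.16 0.49 1.18] sd [0.54 0.3  0.38] P [552.19 108.16 128.22] [0.02 0.01 0.01] 12.3667
```

move_arm --rows "-.0018 .0031 .002 0 0 0 1;-.0018 .0031 .004 0 0 0 1;-.0018 .0031 .004 0 0 0 1"

```text
clock: 12.62
eef_pos: [552.3, 109.0, 126.8]
tool_rot: [-3.138, 0.002, -2.838]
force: [1.0, -0.1, 2.2]
width: 16.5
gripper_force: 58.7
```

```bash
python3 f.py 6
```

```text
F [ 1.75 -0.82  1.9 ] sd [0.48 0.48 0.6 ] P [552.25 108.99 126.91] [0.02 0.01 0.02] 12.9167
```

```bash
cat > g.py <<'E'
import numpy as np,sys
# ledger: arc position s along path; usage g.py s0 n step slope dx dz(down+)
W=np.array([(-18,63.5),(-18,36.6),(-6,13.6),(14,-10.4),(20,-34.3),(10,-60.2),(2,-84.1),(1.0,-87.1)],float)
S=np.r_[0,np.cumsum(np.hypot(*np.diff(W,axis=0).T))]
def at(s):return np.array([np.interp(s,S,W[:,0]),np.interp(s,S,W[:,1])])
s0,n,st,sl,dx,dz=map(float,sys.argv[1:7]);n=int(n)
o=[]
for i in range(1,n+1):
    d=at(s0+st*i)-at(s0);k=min(1,i/4);up=-d[1]*sl;d=d+[dx*k,0]
    o.append("%.4f %.4f %.4f 0 0 0 1"%((-.989*d[0]-.146*d[1])/300,(-.146*d[0]+.989*d[1])/300,(dz*k-up)/300))
print(';'.join(o));print('S',S.round(1),'end s',s0+st*n,at(s0+st*n))
E
python3 g.py 0 12 1.7 .065 .8 0
```

```text
0.0002 -0.0057 -0.0004 0 0 0 1;0.0003 -0.0114 -0.0007 0 0 0 1;0.0005 -0.0171 -0.0011 0 0 0 1;0.0007 -0.0228 -0.0015 0 0 0 1;0.0015 -0.0284 -0.0018 0 0 0 1;0.0023 -0.0340 -0.0022 0 0 0 1;0.0032 -0.0396 -0.0026 0 0 0 1;0.0040 -0.0452 -0.0029 0 0 0 1;0.0048 -0.0508 -0.0033 0 0 0 1;0.0056 -0.0564 -0.0037 0 0 0 1;0.0065 -0.0620 -0.0041 0 0 0 1;0.0073 -0.0676 -0.0044 0 0 0 1
S [  0.   26.9  52.8  84.1 108.7 136.5 161.7 164.9] end s 20.4 [-18.   43.1]
```

move_arm --rows ".0002 -.0057 -.0004 0 0 0 1;.0003 -.0114 -.0007 0 0 0 1;.0005 -.0171 -.0011 0 0 0 1;.0007 -.0228 -.0015 0 0 0 1;.0015 -.0284 -.0018 0 0 0 1;.0023 -.034 -.0022 0 0 0 1"

```text
clock: 13.42
eef_pos: [554.0, 99.4, 127.4]
tool_rot: [-3.139, 0.001, -2.837]
force: [-0.5, 3.7, 0.7]
width: 16.5
gripper_force: 58.9
```

```bash
python3 f.py 6; python3 g.py 10.2 6 1.7 .065 .4 0;python3 g.py 10.2 6 1.7 .065 0 0
```

```text
F [0.21 1.36 1.73] sd [0.42 0.54 0.23] P [554.26  98.41 127.47] [0.03 0.11 0.01] 13.7167
0.0005 -0.0057 -0.0004 0 0 0 1;0.0010 -0.0113 -0.0007 0 0 0 1;0.0015 -0.0170 -0.0011 0 0 0 1;0.0020 -0.0226 -0.0015 0 0 0 1;0.0028 -0.0282 -0.0018 0 0 0 1;0.0036 -0.0338 -0.0022 0 0 0 1
S [  0.   26.9  52.8  84.1 108.7 136.5 161.7 164.9] end s 20.4 [-18.   43.1]
0.0008 -0.0056 -0.0004 0 0 0 1;0.0017 -0.0112 -0.0007 0 0 0 1;0.0025 -0.0168 -0.0011 0 0 0 1;0.0033 -0.0224 -0.0015 0 0 0 1;0.0041 -0.0280 -0.0018 0 0 0 1;0.0050 -0.0336 -0.0022 0 0 0 1
S [  0.   26.9  52.8  84.1 108.7 136.5 161.7 164.9] end s 20.4 [-18.   43.1]
```

```bash
python3 g.py 10.2 11 1.7 .067 0 0.1
```

```text
0.0008 -0.0056 -0.0003 0 0 0 1;0.0017 -0.0112 -0.0006 0 0 0 1;0.0025 -0.0168 -0.0009 0 0 0 1;0.0033 -0.0224 -0.0012 0 0 0 1;0.0041 -0.0280 -0.0016 0 0 0 1;0.0050 -0.0336 -0.0019 0 0 0 1;0.0058 -0.0392 -0.0023 0 0 0 1;0.0066 -0.0448 -0.0027 0 0 0 1;0.0074 -0.0504 -0.0031 0 0 0 1;0.0078 -0.0560 -0.0035 0 0 0 1;0.0059 -0.0614 -0.0038 0 0 0 1
S [  0.   26.9  52.8  84.1 108.7 136.5 161.7 164.9] end s 28.9 [-17.07486799  34.82683031]
```

move_arm --rows ".0008 -.0056 -.0003 0 0 0 1;.0017 -.0112 -.0006 0 0 0 1;.0025 -.0168 -.0009 0 0 0 1;.0033 -.0224 -.0012 0 0 0 1;.0041 -.028 -.0016 0 0 0 1;.005 -.0336 -.0019 0 0 0 1;.0058 -.0392 -.0023 0 0 0 1;.0066 -.0448 -.0027 0 0 0 1;.0074 -.0504 -.0031 0 0 0 1;.0078 -.056 -.0035 0 0 0 1;.0059 -.0614 -.0038 0 0 0 1"

```text
clock: 14.63
eef_pos: [557.9, 81.0, 128.7]
tool_rot: [-3.139, 0.0, -2.838]
force: [-1.7, 3.0, 1.2]
width: 16.4
gripper_force: 59.0
```

```bash
python3 f.py 6; python3 g.py 28.9 8 1.7 .065 0 0;python3 g.py 28.9 8 1.7 .065 .5 0
```

```text
F [-0.83  0.94  1.85] sd [0.46 0.53 0.52] P [558.43  80.28 128.74] [0.09 0.08 0.02] 14.9333
-0.0019 -0.0054 -0.0003 0 0 0 1;-0.0037 -0.0107 -0.0007 0 0 0 1;-0.0056 -0.0161 -0.0010 0 0 0 1;-0.0074 -0.0214 -0.0013 0 0 0 1;-0.0093 -0.0268 -0.0016 0 0 0 1;-0.0112 -0.0321 -0.0020 0 0 0 1;-0.0130 -0.0375 -0.0023 0 0 0 1;-0.0149 -0.0428 -0.0026 0 0 0 1
S [  0.   26.9  52.8  84.1 108.7 136.5 161.7 164.9] end s 42.5 [-10.7839703  22.7692764]
-0.0023 -0.0054 -0.0003 0 0 0 1;-0.0045 -0.0108 -0.0007 0 0 0 1;-0.0068 -0.0162 -0.0010 0 0 0 1;-0.0091 -0.0216 -0.0013 0 0 0 1;-0.0109 -0.0270 -0.0016 0 0 0 1;-0.0128 -0.0324 -0.0020 0 0 0 1;-0.0147 -0.0377 -0.0023 0 0 0 1;-0.0165 -0.0431 -0.0026 0 0 0 1
S [  0.   26.9  52.8  84.1 108.7 136.5 161.7 164.9] end s 42.5 [-10.7839703  22.7692764]
```

```bash
python3 g.py 28.9 12 1.8 .065 0 0
```

```text
-0.0020 -0.0057 -0.0003 0 0 0 1;-0.0039 -0.0113 -0.0007 0 0 0 1;-0.0059 -0.0170 -0.0010 0 0 0 1;-0.0079 -0.0227 -0.0014 0 0 0 1;-0.0098 -0.0283 -0.0017 0 0 0 1;-0.0118 -0.0340 -0.0021 0 0 0 1;-0.0138 -0.0397 -0.0024 0 0 0 1;-0.0157 -0.0453 -0.0028 0 0 0 1;-0.0177 -0.0510 -0.0031 0 0 0 1;-0.0197 -0.0567 -0.0035 0 0 0 1;-0.0217 -0.0623 -0.0038 0 0 0 1;-0.0236 -0.0680 -0.0041 0 0 0 1
S [  0.   26.9  52.8  84.1 108.7 136.5 161.7 164.9] end s 50.5 [-7.08344224 15.67659763]
```

move_arm --rows "-.002 -.0057 -.0003 0 0 0 1;-.0039 -.0113 -.0007 0 0 0 1;-.0059 -.017 -.001 0 0 0 1;-.0079 -.0227 -.0014 0 0 0 1;-.0098 -.0283 -.0017 0 0 0 1;-.0118 -.034 -.0021 0 0 0 1;-.0138 -.0397 -.0024 0 0 0 1;-.0157 -.0453 -.0028 0 0 0 1;-.0177 -.051 -.0031 0 0 0 1;-.0197 -.0567 -.0035 0 0 0 1;-.0217 -.0623 -.0038 0 0 0 1;-.0236 -.068 -.0041 0 0 0 1"

```text
clock: 15.93
eef_pos: [571.1, 63.5, 130.0]
tool_rot: [-3.138, 0.001, -2.838]
force: [-1.9, 2.3, 1.1]
width: 16.4
gripper_force: 58.9
```

```bash
python3 f.py 6; python3 g.py 50.5 12 1.8 .065 0 0
```

```text
F [-1.22 -0.19  1.38] sd [0.6  0.78 0.21] P [571.62  62.73 130.13] [0.06 0.07 0.04] 16.2333
-0.0020 -0.0057 -0.0003 0 0 0 1;-0.0047 -0.0110 -0.0007 0 0 0 1;-0.0079 -0.0161 -0.0010 0 0 0 1;-0.0110 -0.0212 -0.0013 0 0 0 1;-0.0141 -0.0263 -0.0016 0 0 0 1;-0.0172 -0.0314 -0.0019 0 0 0 1;-0.0204 -0.0365 -0.0022 0 0 0 1;-0.0235 -0.0417 -0.0025 0 0 0 1;-0.0266 -0.0468 -0.0028 0 0 0 1;-0.0298 -0.0519 -0.0031 0 0 0 1;-0.0329 -0.0570 -0.0034 0 0 0 1;-0.0360 -0.0621 -0.0037 0 0 0 1
S [  0.   26.9  52.8  84.1 108.7 136.5 161.7 164.9] end s 72.1 [ 6.32851526 -1.19421831]
```

```bash
python3 g.py 50.5 12 1.8 .06 -.4 .4
```

```text
-0.0016 -0.0056 0.0000 0 0 0 1;-0.0041 -0.0109 0.0001 0 0 0 1;-0.0069 -0.0159 0.0001 0 0 0 1;-0.0097 -0.0210 0.0002 0 0 0 1;-0.0128 -0.0261 -0.0001 0 0 0 1;-0.0159 -0.0312 -0.0004 0 0 0 1;-0.0191 -0.0364 -0.0007 0 0 0 1;-0.0222 -0.0415 -0.0009 0 0 0 1;-0.0253 -0.0466 -0.0012 0 0 0 1;-0.0284 -0.0517 -0.0015 0 0 0 1;-0.0316 -0.0568 -0.0018 0 0 0 1;-0.0347 -0.0619 -0.0020 0 0 0 1
S [  0.   26.9  52.8  84.1 108.7 136.5 161.7 164.9] end s 72.1 [ 6.32851526 -1.19421831]
```

move_arm --rows "-.0016 -.0056 0 0 0 0 1;-.0041 -.0109 .0001 0 0 0 1;-.0069 -.0159 .0001 0 0 0 1;-.0097 -.021 .0002 0 0 0 1;-.0128 -.0261 -.0001 0 0 0 1;-.0159 -.0312 -.0004 0 0 0 1;-.0191 -.0364 -.0007 0 0 0 1;-.0222 -.0415 -.0009 0 0 0 1;-.0253 -.0466 -.0012 0 0 0 1;-.0284 -.0517 -.0015 0 0 0 1;-.0316 -.0568 -.0018 0 0 0 1;-.0347 -.0619 -.002 0 0 0 1"

```text
clock: 17.23
eef_pos: [586.8, 49.0, 130.8]
tool_rot: [-3.138, 0.001, -2.838]
force: [-3.4, 2.1, 3.5]
width: 16.5
gripper_force: 58.8
```

```bash
python3 f.py 6; python3 g.py 72.1 12 1.8 .06 0 0
```

```text
F [-0.64  0.27  1.58] sd [0.38 0.68 0.35] P [587.48  48.36 130.92] [0.07 0.06 0.06] 17.5333
-0.0031 -0.0051 -0.0003 0 0 0 1;-0.0063 -0.0102 -0.0006 0 0 0 1;-0.0094 -0.0154 -0.0008 0 0 0 1;-0.0125 -0.0205 -0.0011 0 0 0 1;-0.0156 -0.0256 -0.0014 0 0 0 1;-0.0188 -0.0307 -0.0017 0 0 0 1;-0.0210 -0.0361 -0.0020 0 0 0 1;-0.0216 -0.0421 -0.0023 0 0 0 1;-0.0222 -0.0481 -0.0027 0 0 0 1;-0.0228 -0.0540 -0.0030 0 0 0 1;-0.0234 -0.0600 -0.0034 0 0 0 1;-0.0240 -0.0660 -0.0037 0 0 0 1
S [  0.   26.9  52.8  84.1 108.7 136.5 161.7 164.9] end s 93.69999999999999 [ 16.34158792 -19.72732522]
```

move_arm --rows "-.0031 -.0051 -.0003 0 0 0 1;-.0063 -.0102 -.0006 0 0 0 1;-.0094 -.0154 -.0008 0 0 0 1;-.0125 -.0205 -.0011 0 0 0 1;-.0156 -.0256 -.0014 0 0 0 1;-.0188 -.0307 -.0017 0 0 0 1;-.021 -.0361 -.002 0 0 0 1;-.0216 -.0421 -.0023 0 0 0 1;-.0222 -.0481 -.0027 0 0 0 1;-.0228 -.054 -.003 0 0 0 1;-.0234 -.06 -.0034 0 0 0 1;-.024 -.066 -.0037 0 0 0 1"

```text
clock: 18.53
eef_pos: [599.6, 32.2, 131.9]
tool_rot: [-3.138, 0.001, -2.838]
force: [-2.7, 3.1, 2.0]
width: 15.9
gripper_force: 59.0
```

```bash
python3 f.py 6; for d in -.4 0 .4; do python3 g.py 93.7 12 1.8 .06 $d 0;done
```

```text
F [-1.13  0.06  1.47] sd [0.61 0.45 0.51] P [599.96  31.28 132.05] [0.05 0.11 0.03] 18.8333
-0.0003 -0.0059 -0.0003 0 0 0 1;-0.0005 -0.0118 -0.0007 0 0 0 1;-0.0008 -0.0178 -0.0010 0 0 0 1;-0.0011 -0.0237 -0.0014 0 0 0 1;-0.0017 -0.0296 -0.0017 0 0 0 1;-0.0023 -0.0356 -0.0021 0 0 0 1;-0.0028 -0.0416 -0.0024 0 0 0 1;-0.0034 -0.0476 -0.0028 0 0 0 1;-0.0017 -0.0530 -0.0031 0 0 0 1;0.0012 -0.0583 -0.0035 0 0 0 1;0.0042 -0.0635 -0.0038 0 0 0 1;0.0071 -0.0687 -0.0041 0 0 0 1
S [  0.   26.9  52.8  84.1 108.7 136.5 161.7 164.9] end s 115.30000000000001 [ 17.63173427 -40.43380824]
-0.0006 -0.0060 -0.0003 0 0 0 1;-0.0012 -0.0119 -0.0007 0 0 0 1;-0.0018 -0.0179 -0.0010 0 0 0 1;-0.0024 -0.0239 -0.0014 0 0 0 1;-0.0030 -0.0298 -0.0017 0 0 0 1;-0.0036 -0.0358 -0.0021 0 0 0 1;-0.0042 -0.0418 -0.0024 0 0 0 1;-0.0048 -0.0477 -0.0028 0 0 0 1;-0.0030 -0.0532 -0.0031 0 0 0 1;-0.0001 -0.0584 -0.0035 0 0 0 1;0.0029 -0.0637 -0.0038 0 0 0 1;0.0058 -0.0689 -0.0041 0 0 0 1
S [  0.   26.9  52.8  84.1 108.7 136.5 161.7 164.9] end s 115.30000000000001 [ 17.63173427 -40.43380824]
-0.0009 -0.0060 -0.0003 0 0 0 1;-0.0018 -0.0120 -0.0007 0 0 0 1;-0.0028 -0.0181 -0.0010 0 0 0 1;-0.0037 -0.0241 -0.0014 0 0 0 1;-0.0043 -0.0300 -0.0017 0 0 0 1;-0.0049 -0.0360 -0.0021 0 0 0 1;-0.0055 -0.0420 -0.0024 0 0 0 1;-0.0061 -0.0479 -0.0028 0 0 0 1;-0.0044 -0.0534 -0.0031 0 0 0 1;-0.0014 -0.0586 -0.0035 0 0 0 1;0.0016 -0.0639 -0.0038 0 0 0 1;0.0045 -0.0691 -0.0041 0 0 0 1
S [  0.   26.9  52.8  84.1 108.7 136.5 161.7 164.9] end s 115.30000000000001 [ 17.63173427 -40.43380824]
```

move_arm --rows "-.0003 -.0059 -.0002 0 0 0 1;-.0005 -.0118 -.0004 0 0 0 1;-.0008 -.0178 -.0006 0 0 0 1;-.0011 -.0237 -.0008 0 0 0 1;-.0017 -.0296 -.0011 0 0 0 1;-.0023 -.0356 -.0015 0 0 0 1;-.0028 -.0416 -.0018 0 0 0 1;-.0034 -.0476 -.0022 0 0 0 1;-.0017 -.053 -.0025 0 0 0 1;.0012 -.0583 -.0029 0 0 0 1;.0042 -.0635 -.0032 0 0 0 1;.0071 -.0687 -.0035 0 0 0 1"

```text
clock: 19.83
eef_pos: [603.9, 12.1, 133.2]
tool_rot: [-3.138, 0.002, -2.837]
force: [0.6, 3.0, 2.5]
width: 16.2
gripper_force: 59.1
```

```bash
python3 f.py 6; for d in -.4 0 .4; do python3 g.py 115.3 12 1.8 .06 $d 0;done
```

```text
F [0.27 0.47 1.79] sd [0.6  0.7  0.41] P [603.63  10.93 133.1 ] [0.04 0.17 0.04] 20.1333
0.0033 -0.0052 -0.0003 0 0 0 1;0.0066 -0.0103 -0.0007 0 0 0 1;0.0099 -0.0155 -0.0010 0 0 0 1;0.0131 -0.0207 -0.0013 0 0 0 1;0.0161 -0.0259 -0.0017 0 0 0 1;0.0190 -0.0311 -0.0020 0 0 0 1;0.0220 -0.0363 -0.0024 0 0 0 1;0.0250 -0.0416 -0.0027 0 0 0 1;0.0279 -0.0468 -0.0030 0 0 0 1;0.0309 -0.0520 -0.0034 0 0 0 1;0.0338 -0.0572 -0.0037 0 0 0 1;0.0367 -0.0625 -0.0040 0 0 0 1
S [  0.   26.9  52.8  84.1 108.7 136.5 161.7 164.9] end s 136.9 [  9.86933142 -60.59037238]
0.0030 -0.0052 -0.0003 0 0 0 1;0.0059 -0.0104 -0.0007 0 0 0 1;0.0089 -0.0157 -0.0010 0 0 0 1;0.0118 -0.0209 -0.0013 0 0 0 1;0.0148 -0.0261 -0.0017 0 0 0 1;0.0177 -0.0313 -0.0020 0 0 0 1;0.0207 -0.0365 -0.0024 0 0 0 1;0.0236 -0.0418 -0.0027 0 0 0 1;0.0266 -0.0470 -0.0030 0 0 0 1;0.0295 -0.0522 -0.0034 0 0 0 1;0.0325 -0.0574 -0.0037 0 0 0 1;0.0354 -0.0627 -0.0040 0 0 0 1
S [  0.   26.9  52.8  84.1 108.7 136.5 161.7 164.9] end s 136.9 [  9.86933142 -60.59037238]
0.0026 -0.0053 -0.0003 0 0 0 1;0.0052 -0.0105 -0.0007 0 0 0 1;0.0079 -0.0158 -0.0010 0 0 0 1;0.0105 -0.0211 -0.0013 0 0 0 1;0.0135 -0.0263 -0.0017 0 0 0 1;0.0164 -0.0315 -0.0020 0 0 0 1;0.0194 -0.0367 -0.0024 0 0 0 1;0.0223 -0.0420 -0.0027 0 0 0 1;0.0253 -0.0472 -0.0030 0 0 0 1;0.0282 -0.0524 -0.0034 0 0 0 1;0.0312 -0.0576 -0.0037 0 0 0 1;0.0341 -0.0629 -0.0040 0 0 0 1
S [  0.   26.9  52.8  84.1 108.7 136.5 161.7 164.9] end s 136.9 [  9.86933142 -60.59037238]
```

move_arm --rows ".003 -.0052 -.0003 0 0 0 1;.0059 -.0104 -.0006 0 0 0 1;.0089 -.0157 -.0009 0 0 0 1;.0118 -.0209 -.0013 0 0 0 1;.0148 -.0261 -.0016 0 0 0 1;.0177 -.0313 -.0019 0 0 0 1;.0207 -.0365 -.0023 0 0 0 1;.0236 -.0418 -.0026 0 0 0 1;.0266 -.047 -.0029 0 0 0 1;.0295 -.0522 -.0033 0 0 0 1;.0325 -.0574 -.0036 0 0 0 1;.0354 -.0627 -.0039 0 0 0 1"

```text
clock: 21.13
eef_pos: [599.2, -8.7, 134.3]
tool_rot: [-3.139, 0.002, -2.837]
force: [1.6, 5.0, 1.2]
width: 16.1
gripper_force: 59.1
```

```bash
python3 f.py 6; for d in -.4 0 .4; do python3 g.py 136.9 12 1.8 .06 $d 0;done
```

```text
F [1.01 1.75 1.94] sd [0.65 0.46 0.54] P [599.02  -9.83 134.26] [0.02 0.11 0.03] 21.4333
0.0030 -0.0053 -0.0003 0 0 0 1;0.0061 -0.0106 -0.0007 0 0 0 1;0.0091 -0.0159 -0.0010 0 0 0 1;0.0122 -0.0212 -0.0014 0 0 0 1;0.0149 -0.0266 -0.0017 0 0 0 1;0.0176 -0.0319 -0.0020 0 0 0 1;0.0203 -0.0372 -0.0024 0 0 0 1;0.0230 -0.0426 -0.0027 0 0 0 1;0.0257 -0.0479 -0.0031 0 0 0 1;0.0285 -0.0533 -0.0034 0 0 0 1;0.0312 -0.0586 -0.0038 0 0 0 1;0.0339 -0.0640 -0.0041 0 0 0 1
S [  0.   26.9  52.8  84.1 108.7 136.5 161.7 164.9] end s 158.5 [  3.01310621 -81.07334521]
0.0027 -0.0053 -0.0003 0 0 0 1;0.0054 -0.0107 -0.0007 0 0 0 1;0.0081 -0.0160 -0.0010 0 0 0 1;0.0109 -0.0214 -0.0014 0 0 0 1;0.0136 -0.0267 -0.0017 0 0 0 1;0.0163 -0.0321 -0.0020 0 0 0 1;0.0190 -0.0374 -0.0024 0 0 0 1;0.0217 -0.0428 -0.0027 0 0 0 1;0.0244 -0.0481 -0.0031 0 0 0 1;0.0271 -0.0535 -0.0034 0 0 0 1;0.0299 -0.0588 -0.0038 0 0 0 1;0.0326 -0.0642 -0.0041 0 0 0 1
S [  0.   26.9  52.8  84.1 108.7 136.5 161.7 164.9] end s 158.5 [  3.01310621 -81.07334521]
0.0024 -0.0054 -0.0003 0 0 0 1;0.0048 -0.0108 -0.0007 0 0 0 1;0.0072 -0.0162 -0.0010 0 0 0 1;0.0095 -0.0216 -0.0014 0 0 0 1;0.0123 -0.0269 -0.0017 0 0 0 1;0.0150 -0.0323 -0.0020 0 0 0 1;0.0177 -0.0376 -0.0024 0 0 0 1;0.0204 -0.0430 -0.0027 0 0 0 1;0.0231 -0.0483 -0.0031 0 0 0 1;0.0258 -0.0537 -0.0034 0 0 0 1;0.0285 -0.0590 -0.0038 0 0 0 1;0.0313 -0.0644 -0.0041 0 0 0 1
S [  0.   26.9  52.8  84.1 108.7 136.5 161.7 164.9] end s 158.5 [  3.01310621 -81.07334521]
```

move_arm --rows ".0025 -.0053 -.0003 0 0 0 1;.0051 -.0107 -.0007 0 0 0 1;.0076 -.0161 -.001 0 0 0 1;.0102 -.0215 -.0014 0 0 0 1;.0129 -.0268 -.0017 0 0 0 1;.0156 -.0322 -.002 0 0 0 1;.0184 -.0375 -.0024 0 0 0 1;.021 -.0429 -.0027 0 0 0 1;.0238 -.0482 -.0031 0 0 0 1;.0265 -.0536 -.0034 0 0 0 1;.0292 -.0589 -.0038 0 0 0 1;.032 -.0643 -.0041 0 0 0 1"

```text
clock: 22.43
eef_pos: [595.6, -30.5, 135.5]
tool_rot: [-3.138, 0.001, -2.838]
force: [0.7, 3.6, 1.6]
width: 16.4
gripper_force: 59.0
```

```bash
python3 f.py 6; python3 g.py 158.5 4 1.6 .06 0 0
python3 - <<'E'
from h import *
s=read_state();b=s['eef_pos'][:2]+[.86,.27]-[580.9,49.5];a=np.radians(9)
print('ball jig',b[0]*np.cos(a)+b[1]*np.sin(a),-b[0]*np.sin(a)+b[1]*np.cos(a))
E
```

```text
F [0.66 0.69 2.01] sd [0.27 0.38 0.47] P [595.47 -31.42 135.5 ] [0.03 0.1  0.03] 22.7333
0.0024 -0.0048 -0.0003 0 0 0 1;0.0048 -0.0095 -0.0006 0 0 0 1;0.0072 -0.0143 -0.0009 0 0 0 1;0.0096 -0.0189 -0.0012 0 0 0 1
S [  0.   26.9  52.8  84.1 108.7 136.5 161.7 164.9] end s 164.9 [  1.  -87.1]
ball jig 2.6411626404250033 -82.06808996952026
```

move_arm --rows ".0024 -.0048 -.0003 0 0 0 1;.0045 -.0095 -.0006 0 0 0 1;.0062 -.014 -.0009 0 0 0 1;.0075 -.018 -.0012 0 0 0 1;.0075 -.018 -.0012 0 0 0 1;.0075 -.018 -.0012 0 0 0 1"

```text
clock: 23.23
eef_pos: [594.8, -36.5, 135.8]
tool_rot: [-3.138, 0.001, -2.838]
force: [0.5, 1.7, 1.5]
width: 16.2
gripper_force: 59.0
```

```bash
python3 f.py 3;python3 - <<'E'
from h import *
s=read_state();b=s['eef_pos'][:2]+[.86,.27]-[580.9,49.5];a=np.radians(9)
print('ball jig',b[0]*np.cos(a)+b[1]*np.sin(a),-b[0]*np.sin(a)+b[1]*np.cos(a))
print(rows([597.1,-273.2,230]))
E
```

```text
F [0.44 1.95 2.57] sd [0.45 0.19 0.07] P [594.8  -36.47 135.79] [0.   0.02 0.01] 23.3833
ball jig 1.1743222297400226 -86.93706046456056
(array([ 0.229, -0.756, -0.312]), array([0., 0., 0.]))
```

move_arm --rows "0 0 -.03 0 0 0 1;0 0 -.1 0 0 0 1;0 0 -.2 0 0 0 1;.03 -.1 -.3 0 0 0 1;.06 -.2 -.31 0 0 0 1;.1 -.33 -.31 0 0 0 1;.14 -.46 -.31 0 0 0 1;.18 -.59 -.31 0 0 0 1;.21 -.7 -.31 0 0 0 1;.23 -.75 -.31 0 0 0 1;.23 -.75 -.31 0 0 0 1;.23 -.75 -.31 0 0 0 1"

```text
clock: 24.38
eef_pos: [595.3, -272.5, 229.3]
tool_rot: [-3.139, -0.0, -2.84]
force: [0.1, 1.4, 0.3]
width: 15.9
gripper_force: 58.6
```

Run:
```python
from h import *
print(rows([596.2,-270.8,190],np.radians(197.4)))
```

```text
(array([-0.004,  0.005,  0.131]), array([-0.002, -0.   , -0.002]))
```

move_arm --rows "-.004 .005 .06 0 0 0 1;-.004 .005 .12 0 0 0 1;-.004 .005 .145 0 0 0 1;-.004 .005 .145 0 0 0 1;-.004 .005 .145 0 0 0 1"

```text
clock: 24.8
eef_pos: [597.5, -268.1, 186.1]
tool_rot: [-3.139, 0.001, -2.836]
force: [0.0, -1.1, -0.7]
width: 16.5
gripper_force: 58.6
```

Run:
```python
from h import *
w=shot('wrist');s=w['s'];print(s['eef_pos'],s['tool_rot'],s['force'])
np.save('w6.npy',w,allow_pickle=True)
cv2.imwrite('pics/w6.png',cv2.resize(w['img'][140:230,195:315],(800,600),interpolation=2)[:,:,::-1])
M=R.from_euler('xyz',s['tool_rot'])
print('ball',proj(w,s['eef_pos']+M.apply([-.9,0,89.6])))
a=np.linspace(0,2*np.pi,9)
c=np.array([597.1,-270.5]);print('rim',((proj(w,np.c_[c[0]+16*np.cos(a),c[1]+16*np.sin(a),70+0*a])-[195,140])*6.667).round().tolist())
```

```text
[ 597.46305099 -268.14495298  186.07843698] [-3.13924856e+00  8.80740119e-04 -2.83571297e+00] [ 0.04518816 -1.10710088 -0.66078209]
ball [[254.59446625 204.50272285]]
rim [[350.0, 460.0], [436.0, 453.0], [492.0, 390.0], [486.0, 306.0], [419.0, 250.0], [330.0, 258.0], [274.0, 323.0], [283.0, 407.0], [350.0, 460.0]]
```

View pics/w6.png

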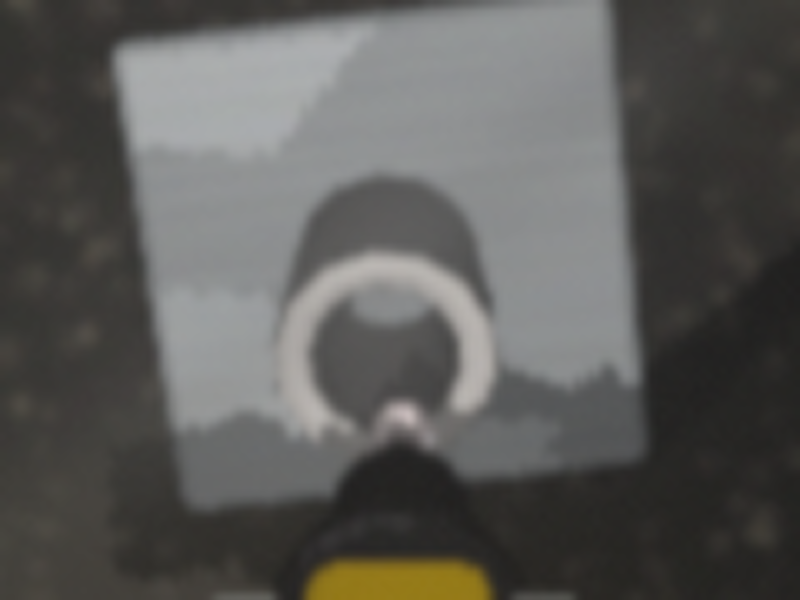

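The rim is centred at about (388,358) and the ball, still above it, is at (402,420). A 2 mm correction, then insert.

move_arm --rows ".0065 -.0065 .02 0 0 0 1;.0065 -.0065 .04 0 0 0 1;.0065 -.0065 .05 0 0 0 1;.0065 -.0065 .05 0 0 0 1;.0065 -.0065 .05 0 0 0 1"

```text
clock: 25.27
eef_pos: [595.9, -272.0, 170.8]
tool_rot: [-3.139, 0.001, -2.838]
force: [1.1, -0.5, -1.3]
width: 16.5
gripper_force: 58.6
```

```bash
python3 f.py 4;python3 - <<'E'
from h import *
print(rows([596.2,-270.6,103.6],np.radians(197.4)))
E
```

```text
F [ 0.57  0.15 -0.32] sd [0.63 0.4  0.38] P [ 596.15 -272.05  171.17] [0.07 0.02 0.09] 25.4667
(array([-0.001,  0.005,  0.225]), array([-0.002,  0.001,  0.   ]))
```

move_arm --rows "0 .005 .01 0 0 0 1;0 .005 .03 0 0 0 1;0 .005 .05 0 0 0 1;0 .005 .07 0 0 0 1;0 .005 .09 0 0 0 1;0 .005 .1 0 0 0 1;0 .005 .1 0 0 0 1"

```text
clock: 26.05
eef_pos: [595.0, -270.4, 139.7]
tool_rot: [-3.14, -0.0, -2.838]
force: [-0.3, -0.0, -0.8]
width: 16.3
gripper_force: 58.6
```

```bash
python3 f.py 3
```

```text
F [ 0.57  0.24 -0.83] sd [0.3  0.34 0.36] P [ 595.58 -270.67  140.75] [0.21 0.1  0.33] 26.2
```

move_arm --rows "-.002 0 .02 0 0 0 1;-.002 0 .04 0 0 0 1;-.002 0 .06 0 0 0 1;-.002 0 .08 0 0 0 1;-.002 0 .095 0 0 0 1;-.002 0 .105 0 0 0 1;-.002 0 .11 0 0 0 1;-.002 0 .11 0 0 0 1"

```text
clock: 26.87
eef_pos: [596.1, -270.5, 107.5]
tool_rot: [-3.139, 0.001, -2.838]
force: [-0.2, -0.3, -0.8]
width: 16.4
gripper_force: 58.6
```

```bash
python3 f.py 3
```

```text
F [-0.27  0.05 -0.79] sd [0.27 0.31 0.36] P [ 596.38 -270.62  108.1 ] [0.1  0.04 0.18] 27.0167
```

Inside the tube with no contact; now seating it.

move_arm --rows "0 0 .004 0 0 0 1;0 0 .008 0 0 0 1;0 0 .012 0 0 0 1;0 0 .012 0 0 0 1"

```text
clock: 27.35
eef_pos: [596.1, -270.5, 104.2]
tool_rot: [-3.139, 0.001, -2.837]
force: [0.2, 0.0, -1.0]
width: 16.1
gripper_force: 58.6
```

```bash
python3 f.py 3
```

```text
F [-0.1   0.08 -0.59] sd [0.23 0.29 0.3 ] P [ 596.22 -270.56  104.34] [0.05 0.03 0.06] 27.5
```

move_arm --rows "0 0 .002 0 0 0 1;0 0 .004 0 0 0 1;0 0 .004 0 0 0 1"

```text
clock: 27.75
eef_pos: [596.4, -270.6, 103.6]
tool_rot: [-3.138, 0.002, -2.838]
force: [-0.9, 0.6, 2.8]
width: 16.5
gripper_force: 59.1
```

```bash
python3 f.py 2
```

```text
F [-0.94  0.24  3.38] sd [0.01 0.03 0.24] P [ 596.4  -270.64  103.61] [0.01 0.03 0.01] 27.85
```

move_arm --rows "0 0 .002 0 0 0 1;0 0 .002 0 0 0 1"

```text
clock: 28.02
eef_pos: [596.4, -270.6, 103.6]
tool_rot: [-3.138, 0.002, -2.837]
force: [-1.4, 0.1, 6.3]
width: 16.5
gripper_force: 59.8
```

```bash
python3 f.py 2
```

```text
F [-1.92  1.16  6.78] sd [0.51 0.34 0.21] P [ 596.43 -270.65  103.57] [0. 0. 0.] 28.1167
```

Seated on the rim at the same height as when grasped. Release gently and rise.

move_arm --rows "0 0 0 0 0 0 .3;0 0 0 0 0 0 0;0 0 0 0 0 0 -.5;0 0 0 0 0 0 -1;0 0 0 0 0 0 -1;0 0 0 0 0 0 -1;0 0 0 0 0 0 -1;0 0 0 0 0 0 -1;0 0 0 0 0 0 -1"

```text
clock: 28.87
eef_pos: [596.3, -270.6, 102.6]
tool_rot: [-3.138, 0.001, -2.838]
force: [-0.6, -1.2, 0.3]
width: 85.1
gripper_force: 0.0
```

move_arm --rows "0 0 -.05 0 0 0 -1;0 0 -.12 0 0 0 -1;0 0 -.22 0 0 0 -1;0 0 -.34 0 0 0 -1;0 0 -.46 0 0 0 -1;0 0 -.55 0 0 0 -1;0 0 -.55 0 0 0 -1;0 0 -.55 0 0 0 -1"

```text
clock: 29.53
eef_pos: [596.8, -270.5, 269.7]
tool_rot: [-3.136, 0.005, -2.838]
force: [-0.7, 0.4, -0.7]
width: 85.1
gripper_force: 0.0
```

Run:
```python
from h import *
w=shot('wrist');t=shot('scene');s=w['s'];print(s['eef_pos'],s['width'],s['force'],s['clock'])
a=cv2.resize(w['img'][:280],(512,280));b=t['img'][100:300,130:418]
c=np.zeros((480,800,3),np.uint8);c[:280,:512]=a;c[280:480,:288]=b
k=cv2.resize(t['img'][150:250,280:400],None,fx=2.3,fy=2.3,interpolation=2);c[:k.shape[0],520:520+k.shape[1]]=k
cv2.imwrite('pics/end.png',c[:,:,::-1])
```

```text
[ 596.81109426 -270.53578991  269.73393029] 85.14643179167908 [-0.68957896  0.35722192 -0.68259608] 29.5333
```

View pics/end.png

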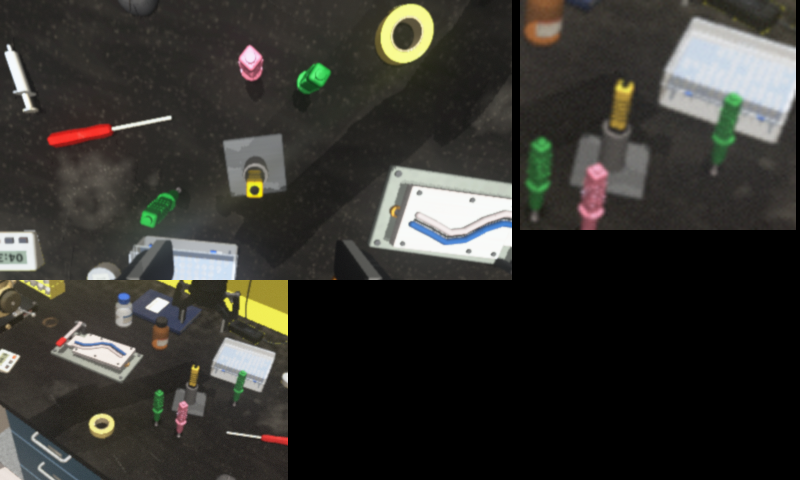

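The probe stands upright and seated at (255,185), the lever is shut at (68,333), and the bystanders look undisturbed. Handing in.

```bash
python3 -c "
from cell import *
print(finish_job())"
```

```text
the job is handed in; nothing more can be done
None
```

The job is handed in at about 30 s on the clock: the clamp lever is shut, the whole seam was traced at about 2 cm/s under light spring pressure, and the probe is back upright and fully down in its stand.

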